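# Fit a four-pack carrier from the peg rack onto four cans

### The arm

A 7-joint arm with a two-finger parallel gripper is mounted at the origin on the work surface. World frame = base frame: x ahead of the robot, y to its left, z up, the work surface at z = 0. Lengths are in m, angles in rad, forces in N, time in s.
With the tool pointing down it reaches from about 0.425 to 0.95 m from the base axis. Payload 4.7 kg.
Tool frame: the origin (TCP) lies at the very end of the fingers, on their centre line; the grasp point (between the pads) lies 19 mm behind it; z points along the fingers, y is the line along which they close (so a half turn about z gives the same grasp; the last joint's range is limited). The gripper opens to 87 mm and grips with 3 to 60 N. Pads are 19 mm wide; open, the fingers measure 117 mm over their backs; the gripper's body (75 mm by 190 mm) begins 51 mm behind the grasp point.
Start: joints at [-1.31, 0.469, -0.049, 1.532, 0.024, 1.141, -0.082], TCP at [0.193, 0.647, 0.223] pointing down, gripper open.
Joint ranges: [-2.59, 2.59], [-0.33, 1.99], [-1.39, 1.29], [0.1, 2.45], [-1.04, 4.18], [0.21, 1.99], [-2.66, 2.66]. Speed limits (rad/s): [2.57, 2.57, 3.14, 3.14, 3.14, 3.14, 3.14].

### API

Orientations are given as a unit quaternion [w, x, y, z].
In Python, from station import monitor, cams, job gives the robot as it stands.
- The arm moves only by the tool move_arm, never from a script. Its arguments are lists of equal length, an entry for each row: "hand": the gripper command: -1 is fully open, 1 is shut, values between are in proportion; "dp": the shift along the world's x, y, z in cm, a list of three; "rot": the turn, a rotation vector about the world's x, y, z in degrees, a list of three. A call has 1 to 10 rows; each row is the pose to reach, as a shift and turn from the pose commanded when the call began; what a row does not reach only later rows make up. A row lasts 1/12 s, in which the tool goes at most 41.7 mm and 7.16 degrees, less where a joint would pass 70% of its speed; a pose out of reach is approached as far as the arm can. A call with a gripper value outside its range is refused whole. The fingers move at their own pace and stop on an object; the grip force is fixed at half the most. Time passes only in rows, so rows that repeat a pose let the fingers close. It gives the time, the measured TCP pose, the force, the opening and the grip force at its end, in the units of the state.
- monitor.read_state(): the state, without advancing time (a new reading comes with each control period).
- cams.get_image(name): name is "scene" or "top" or "wrist"; returns a dict with "pixels" (384x512x3 uint8, red, green, blue), "camera_matrix" (3x3 intrinsics, pixels), "view" (4x4, takes a point from world to camera coordinates). Camera axes: x right, y up, looking along -z (the intrinsics and any distortion apply to the point x, -y, -z); pixel columns grow to the right and rows downward; lengths in m; the calibration is good to about 2 mm. A picture is of the moment at which its call begins. There is no depth.
- job.hand_in(): hands the job in; it is judged then, once.
Trained networks look in a picture, given as the dict that the camera call returned (one of the last four; its "shot" number tells which), for a name from the list of things; names that differ only in an ending like _2 or _b are one class to them, and where a whole thing is asked for, a point or a joint stands for the part that bears it (a point fixed in the world has none). Each returns a list of dicts, best first, with "score" (0 to 1); they miss things now and then, are a little off and sometimes report something else, mostly with a low value. They report only what shows in the picture. A call takes as long as a camera call. They do not tell look-alikes from the thing itself.
- cams.outline_of(picture, query): "pixels" (384x512 bool, what is visible of it) and "extent" ([left, top, width, height] in pixels, round what is visible of it).
The state is a dict: "time": time; "q": joint angles; "qd": joint speeds; "tau": joint torques, N m; "ee_pos": TCP position; "tool_rot": TCP orientation; "force": force on the tool from outside, world axes, zero at the start; "wrist_torque": the same for the moment, N m; "opening": opening from 0.0 (shut) to 1.0 (fully open); "gripper_force": force on a finger pad.
Only numpy, scipy, OpenCV 4.12 (cv2) and the standard library are available. Lean on these libraries where they do the work, as an engineer would, in place of code of your own. Each camera call takes 0.05 s, during which the arm holds its last target. There are 200 camera calls.

### The job

Take the black four-pack carrier off its peg on the sloped rack and fit it, grip fin up, over the necks of the four cans standing in the packing tray, keeping hold of it until it is fully down and level on all four cans' shoulders, then let go. The four cans must stay standing in the tray; leave the orange carrier on its peg and everything else on the table where it is.

Things in the scene. Friction and masses are not known exactly. Their poses are not given: they have to be found in the camera images.
- rack: fixed blue and aluminium rack 350 mm wide (y). Its flat face, 215 mm long up the slope, rises at 40 degrees (0.70 rad) towards rack +x: outward normal (-0.644, 0, 0.765), uphill (0.765, 0, 0.644) in the rack's frame. Origin on the table under the middle of the face, which is 115 mm up; z up. Two pegs stand square out of the face; which carrier hangs on which varies
- peg0 (a point): tip of the steel peg at rack y = -80 mm, on its axis. Peg: 12 mm diameter, 40 mm long, at right angles to the sloped face, 75 mm uphill of its middle
- peg1 (a point): tip of the like peg at rack y = +80 mm
- black_carrier: black plastic four-pack carrier, 70 g: square plate 144 x 144 x 10 mm, four 60 mm holes centred at x, y = +-35 mm; hanging tab to x = +106 mm; upright central grip fin 44 mm along x, 12 mm thick along y, from z = 10 to 47 mm. Origin: centre of the plate's underside; z: plate normal, fin side. Starts on the rack's slope (z tilted 40 degrees), tab uphill, hole over either peg
- black_carrier_grip (a point): grip point of the black carrier: in the fin's middle, 10 mm below its top edge (z = 37 mm in the carrier's frame); axes as the carrier's
- hang_hole (a point): centre of the black carrier's square hanging hole (22 x 22 mm, at x = 85 mm in the carrier's frame)
- orange_carrier: identical carrier of orange plastic on the other peg; to be left alone
- tray: fixed aluminium packing tray 143 x 143 x 30 mm, walls and floor 3 mm, divided in four 67 mm square cells centred at x, y = +-35 mm; origin at the centre of its underside, z up. The four cans stand in its cells on the floor at z = 3 mm. A seated carrier is centred on the tray, its underside about 113 mm above the tray's, in any of the four square orientations
- can0: one of the four cans in the tray: white drinks can with green and orange bands and a dark lid, 122 mm tall, 66 mm diameter, shoulder tapering from full width at 105 mm height to a 54 mm neck at 116 mm; 0.37 kg; origin at the centre of its underside, z up
- can1: one of the four cans in the tray: white drinks can with green and orange bands and a dark lid, 122 mm tall, 66 mm diameter, shoulder tapering from full width at 105 mm height to a 54 mm neck at 116 mm; 0.37 kg; origin at the centre of its underside, z up
- can2: one of the four cans in the tray: white drinks can with green and orange bands and a dark lid, 122 mm tall, 66 mm diameter, shoulder tapering from full width at 105 mm height to a 54 mm neck at 116 mm; 0.37 kg; origin at the centre of its underside, z up
- can3: one of the four cans in the tray: white drinks can with green and orange bands and a dark lid, 122 mm tall, 66 mm diameter, shoulder tapering from full width at 105 mm height to a 54 mm neck at 116 mm; 0.37 kg; origin at the centre of its underside, z up
- spare_can_a: bystander: a loose can like those in the tray
- spare_can_b: bystander: a loose can like those in the tray
- carrier_stack: bystander: stack of black nested carriers, 144 x 144 x 100 mm; origin at the centre of its underside
- glove_box: bystander: cardboard and blue glove box 125 x 240 x 75 mm; origin at the centre of its underside
- cleaner: bystander: blue bottle, 72 mm diameter, 190 mm tall; origin at the centre of its underside
- brush: bystander: hand brush lying on the table, handle to its -x
Things that resemble listed ones, but are neither listed nor needed, are in the scene too. What is shaped like the can0 but red is not meant. Leave any red look-alike of the can2 alone.

How it is judged:
By the outcome, as a careful person would: the job done as asked, in the order asked, and still so for the second after the job is handed in, with the robot touching nothing.
It also fails if it takes over 40 s, if anything falls off the work surface, if the arm or the gripper's body presses on something with over 40 N, if the wrist force passes 120 N, or if a joint passes its speed limit or range.

## Working session

There is one attempt and no reset: what is moved stays moved. The work goes in short steps, Python scripts to look and compute and a tool call to move; the robot and the scene stay as the last step left them, time stands still between calls to the robot, and variables do not carry over. Pictures are saved under pics/ and viewed, at most 10 in all, crops included, and the job is handed in when it is done.

Besides the shell and the picture viewer there is one more tool, called after ">>>" by a JSON object that holds its "op" and its "data", one argument or row to a line. move_arm: Moves the arm, as the interface text tells. Its arguments: {"type":"object","properties":{"hand":{"type":"array"},"dp":{"type":"array"},"rot":{"type":"array"}},"required":["hand","dp","rot"]}

```bash
mkdir -p pics; ls
cat > h.py <<'E'
import numpy as np, cv2
from station import monitor, cams, job
def shot(n,save=None):
    p=cams.get_image(n)
    if save: cv2.imwrite(f'pics/{save}.png',p['pixels'][:,:,::-1])
    return p
def proj(p,X):
    X=np.atleast_2d(X); V=np.array(p['view']);K=np.array(p['camera_matrix'])
    c=X@V[:3,:3].T+V[:3,3]; c=c*[1,-1,-1]; u=c@K.T
    return u[:,:2]/u[:,2:]
def ray(p,uv):
    V=np.array(p['view']);K=np.array(p['camera_matrix'])
    d=np.linalg.inv(K)@[uv[0],uv[1],1]; d=d*[1,-1,-1]
    return -V[:3,:3].T@V[:3,3], V[:3,:3].T@d
def atz(p,uv,z):
    o,d=ray(p,uv); return o+d*(z-o[2])/d[2]
E
python3 - <<'E'
from h import *
a=shot('scene','scene1');b=shot('top','top1')
cv2.imwrite('pics/both.png',cv2.resize(np.hstack([a['pixels'],b['pixels']])[:,:,::-1],(800,300)))
for p,n in((a,'scene'),(b,'top')):
    print(n,{k:(np.round(v,3).tolist() if k!='pixels' else 0) for k,v in p.items()})
    for q in['black_carrier','orange_carrier','tray','can0','rack','carrier_stack','glove_box']:
        for o in cams.outline_of(p,q)[:8]:
            ys,xs=np.nonzero(o['pixels']); print(n,q,round(o['score'],2),o['extent'],round(xs.mean()),round(ys.mean()))
print(monitor.read_state())
E
```

```text
pics
scene {'pixels': 0, 'camera_matrix': [[476.084, 0.0, 255.981], [0.0, 476.084, 192.652], [0.0, 0.0, 1.0]], 'view': [[0.865, 0.502, 0.008, -0.415], [-0.398, 0.675, 0.622, 0.231], [0.307, -0.541, 0.783, -2.011], [0.0, 0.0, 0.0, 1.0]], 'shot': 1}
scene black_carrier 0.79 [294.7, 108.3, 39.7, 44.4] 314 133
scene orange_carrier 0.58 [252.0, 105.2, 40.8, 45.2] 273 128
scene tray 0.53 [213.3, 226.3, 45.2, 27.3] 236 242
scene can0 0.85 [237.6, 198.6, 19.0, 27.6] 248 209
scene can0 0.83 [234.0, 214.7, 20.3, 31.2] 242 230
scene can0 0.82 [289.0, 204.2, 23.9, 31.0] 300 219
scene can0 0.79 [219.2, 196.0, 17.2, 20.6] 229 206
scene can0 0.73 [215.0, 210.3, 22.5, 32.3] 223 227
scene can0 0.57 [171.6, 199.2, 22.9, 30.9] 185 214
scene can0 0.49 [247.3, 93.8, 94.2, 71.5] 294 129
scene rack 0.58 [246.3, 99.5, 98.2, 69.2] 296 129
scene carrier_stack 0.88 [265.5, 225.6, 52.1, 58.0] 291 257
scene glove_box 0.64 [117.4, 250.5, 80.6, 65.9] 159 280
top {'pixels': 0, 'camera_matrix': [[467.813, 0.0, 254.992], [0.0, 467.813, 194.672], [0.0, 0.0, 1.0]], 'view': [[-0.016, -1.0, 0.005, -0.123], [0.996, -0.015
[... 784 characters left out ...]
y([-1.30989359,  0.46858393, -0.04860008,  1.53246846,  0.02409431,
        1.14100058, -0.08230714]), 'qd': array([-1.61077365e-04, -1.01869898e-03, -8.35687302e-05, -2.21111002e-03,
        4.52868954e-04, -9.31254551e-04,  8.84145304e-04]), 'tau': array([-1.72020418e-05, -5.07774568e+01, -8.14485247e-02, -2.36432433e+01,
       -6.14885241e-02,  3.11351486e-02, -1.70853241e-06]), 'ee_pos': array([0.19285313, 0.64689915, 0.22259707]), 'tool_rot': array([-1.51262593e-05,  1.44394916e-01,  9.89520138e-01,  6.40258580e-05]), 'force': array([0.49009706, 0.02568704, 0.41182342]), 'wrist_torque': array([-0.05174425, -0.05249001, -0.00031603]), 'gripper_force': 0.0, 'opening': 1.0033651452037575}
```

View pics/scene1.png

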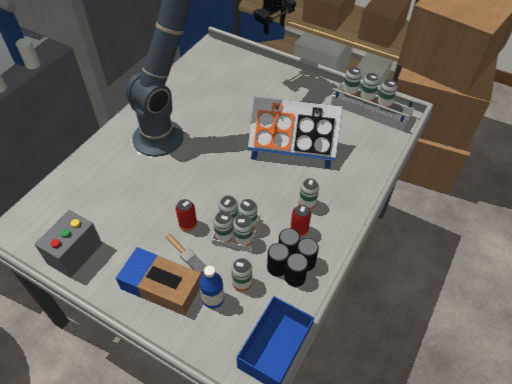

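View pics/top1.png

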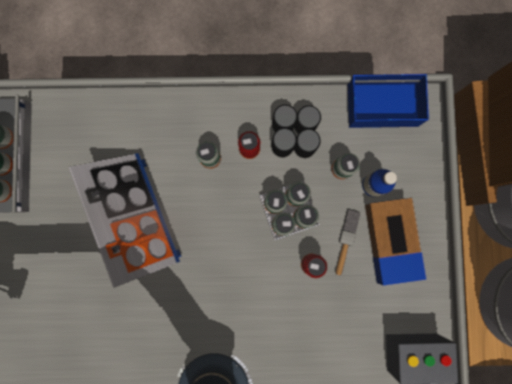

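The scene view shows the two carriers on the rack, black at (315,132) and orange at (274,128). In the top view the black one is at (120,188) and the tray with four green-banded cans is around (290,209).

Candidates for the black carrier are:
- The carrier on the rack at top (120,188). It is a flat plate with a tab and it hangs on the peg, so I choose this one.
- The nested stack at top (296,130).
- The orange carrier at top (138,241).

The tray cans are at top (275,201), (299,193), (284,223) and (307,215). The reds at (249,144) and (314,265) and the spares at (208,152) and (345,164) are not meant.

```bash
cat > fit.py <<'E'
from h import *
from scipy.optimize import minimize
from scipy.spatial.transform import Rotation as R
def car_pose(x,y,yaw,s,side,h=0.0):
    "rack frame origin x,y,yaw; carrier at uphill s, rack y=side*0.08"
    Rz=R.from_euler('z',yaw).as_matrix()
    c,sn=np.cos(np.radians(40)),np.sin(np.radians(40))
    A=np.array([[c,0,-sn],[0,1,0],[sn,0,c]])
    o=np.array([0,side*.08,.115])+A@[s,0,h]
    return Rz@A, Rz@o+[x,y,0]
def sq(a,z): return np.array([[-a,-a,z],[a,-a,z],[a,a,z],[-a,a,z]])
t=np.linspace(0,2*np.pi,40)
def render(p,Rm,o,S=4):
    m=np.zeros((384*S,512*S),np.uint8)
    def fp(P,v,mm=m):
        uv=(proj(p,P@Rm.T+o)+.5)*S; cv2.fillPoly(mm,[np.round(uv*16).astype(np.int32)],v,shift=4)
    def hull(P,v):
        uv=(proj(p,P@Rm.T+o)+.5)*S; cv2.fillConvexPoly(m,np.round(cv2.convexHull(uv.astype(np.float32))[:,0]*16).astype(np.int32),v,shift=4)
    hull(np.vstack([sq(.072,0),sq(.072,.01)]),1)
    tab=np.array([[.07,-.02,0],[.106,-.02,0],[.106,.02,0],[.07,.02,0]]);hull(np.vstack([tab,tab+[0,0,.01]]),1)
    for i in(-1,1):
        for j in(-1,1):
            a=np.zeros_like(m);b=a.copy()
            C=np.c_[.035*i+.03*np.cos(t),.035*j+.03*np.sin(t),0*t]
            fp(C,1,a);fp(C+[0,0,.01],1,b);m[(a&b)>0]=0
    F=np.array([[a,b,z] for a in(-.022,.022) for b in(-.006,.006) for z in(.01,.047)]);hull(F,1)
    return cv2.resize(m.astype(np.float32),(512,384),interpolation=cv2.INTER_AREA)
E
python3 - <<'E'
from fit import *
import pickle
a=shot('scene');b=shot('top');obs=[]
for p in(a,b):
    for q,side in(('black_carrier',0),('orange_carrier',1)):
        o=cams.outline_of(p,q)[0]; l,t_,w,h=[int(v) for v in o['extent']]
        obs.append((p,q,o['pixels'].astype(np.float32),(l,t_,w,h)))
pickle.dump((a,b,obs),open('o.pkl','wb'))
cr=[cv2.resize(a['pixels'][95:170,240:350],(440,300)),cv2.resize(b['pixels'][150:290,65:190],(350,392))]
im=np.zeros((400,800,3),np.uint8);im[:300,:440]=cr[0];im[:392,445:795]=cr[1]
cv2.imwrite('pics/crop1.png',im[:,:,::-1])
for o in obs: print(o[1],o[2].sum())
# tray: lids; print vertical lid points from scene & top
print(atz(b,(118,188),.115),atz(b,(138,241),.115))
for uv in((275,201),(299,193),(284,223),(307,215)): print(atz(b,uv,.11))
E
```

```text
black_carrier 420.0
orange_carrier 652.0
black_carrier 1434.0
orange_carrier 1655.0
[0.59939908 0.25921292 0.115     ] [0.44810139 0.20130616 0.115     ]
[ 0.55579929 -0.18796106  0.11      ]
[ 0.57772618 -0.25716024  0.11      ]
[ 0.49259842 -0.21237842  0.11      ]
[ 0.51436914 -0.2784862   0.11      ]
```

View pics/crop1.png

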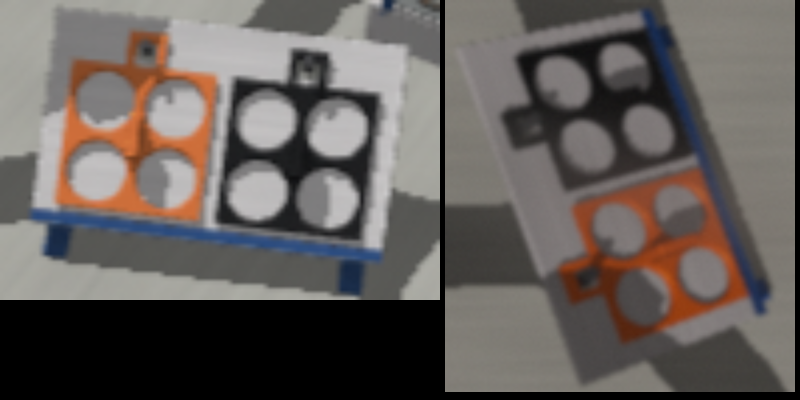

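```bash
cat >> fit.py <<'E'
def soft(p,black):
    im=p['pixels'].astype(float)
    if black: v=im.max(2); return np.clip((110-v)/60,0,1)
    return np.clip((im[:,:,0]-im[:,:,2]-60)/60,0,1)
def fitc(ps,black,side,x0,s=-.015,free=False):
    def cost(v):
        e=0
        ss=v[3] if free else s
        for p in ps:
            m=render(p,*car_pose(v[0],v[1],v[2],ss,side)); roi=cv2.dilate(m,np.ones((3,3)))>0.02
            # evaluate on fixed-ish ROI
            ob=soft(p,black); e+=np.sum(((m-ob)**2)[roi])/m.sum()
        return e
    x=np.r_[x0,s] if free else np.array(x0)
    best=None
    for k in range(2):
        sim=np.vstack([x]+[x+d for d in np.diag([.012,.012,.08,.008][:len(x)])])
        r=minimize(cost,x,method='Nelder-Mead',options=dict(initial_simplex=sim,maxfev=120)); x=r.x
    return r
E
python3 - <<'E'
from fit import *
import pickle
a,b,obs=pickle.load(open('o.pkl','rb'))
yaw=np.radians(110)
x0=[.6-.08*np.sin(yaw),.26+.08*np.cos(yaw)*1,yaw]
x0=[.52,.23,yaw]
for blk,side in((1,-1),(0,1)):
  for ps in([a],[b],[a,b]):
    r=fitc(ps,blk,side,x0); print(blk,len(ps),np.round(r.x,4),np.degrees(r.x[2]).round(1),round(r.fun,3))
# tray cans: lid centroid via masks in both views
E
```

```text
1 1 [0.5171 0.2342 1.9409] 111.2 0.079
1 1 [0.5214 0.2333 1.9386] 111.1 0.063
1 2 [0.519  0.2342 1.9328] 110.7 0.236
0 1 [0.5157 0.2354 1.9318] 110.7 0.171
0 1 [0.5199 0.2345 1.9411] 111.2 0.379
0 2 [0.5167 0.2352 1.9392] 111.1 0.615
```

The black carrier is confirmed in the crop on the far peg, with the tab uphill. Both cameras give the same rack pose: (0.519, 0.234), yaw 111°. I go over the tray first to measure it with the wrist camera.

>>> {"op": "move_arm", "data": {
  "hand": [-1,-1,-1,-1,-1,-1,-1,-1,-1,-1],
  "dp": [
    [31,-35,13],
    [31,-35,13],
    [31,-35,13],
    [31,-35,13],
    [31,-35,13],
    [31,-35,13],
    [31,-35,13],
    [31,-35,13],
    [31,-35,13],
    [31,-35,13]
  ],
  "rot": [
    [0,0,-40],
    [0,0,-40],
    [0,0,-40],
    [0,0,-40],
    [0,0,-40],
    [0,0,-40],
    [0,0,-40],
    [0,0,-40],
    [0,0,-40],
    [0,0,-40]
  ]
}}

```text
time: 1.93
ee_pos: [0.4599, 0.3447, 0.3351]
tool_rot: [0.0, 0.474, 0.881, 0.0]
force: [0.8, 0.5, 0.5]
opening: 1.003
gripper_force: 0.0
```

>>> {"op": "move_arm", "data": {
  "hand": [-1,-1,-1,-1,-1,-1,-1,-1,-1,-1],
  "dp": [
    [6,-52,2],
    [6,-52,2],
    [6,-52,2],
    [6,-52,2],
    [6,-52,2],
    [6,-52,2],
    [6,-52,2],
    [6,-52,2],
    [6,-52,2],
    [6,-52,2]
  ],
  "rot": [
    [0,0,-15],
    [0,0,-15],
    [0,0,-15],
    [0,0,-15],
    [0,0,-15],
    [0,0,-15],
    [0,0,-15],
    [0,0,-15],
    [0,0,-15],
    [0,0,-15]
  ]
}}

```text
time: 2.77
ee_pos: [0.5065, -0.0692, 0.3507]
tool_rot: [0.0, 0.585, 0.811, 0.001]
force: [1.3, -0.6, -0.1]
opening: 0.999
gripper_force: 0.0
```

Run:
```python
from fit import *
import pickle
w=shot('wrist','w1');pickle.dump(w,open('w1.pkl','wb'))
s=monitor.read_state();q=s['tool_rot'];T=R.from_quat(np.r_[q[1:],q[0]]).as_matrix()
V=np.array(w['view']);o=-V[:3,:3].T@V[:3,3]
print(s['ee_pos'],s['time'],'cam in tool',T.T@(o-s['ee_pos']),'\n',(V[:3,:3]@T).round(2),w['camera_matrix'])
```

```text
[ 0.50639422 -0.07974124  0.35148162] 2.8167 cam in tool [ 0.08009995  0.00206141 -0.16289316] 
 [[ 0.01  1.   -0.  ]
 [ 0.97 -0.01  0.25]
 [ 0.25 -0.   -0.97]] [[295.3274094    0.         249.91021136]
 [  0.         295.3274094  196.06591393]
 [  0.           0.           1.        ]]
```

View pics/w1.png

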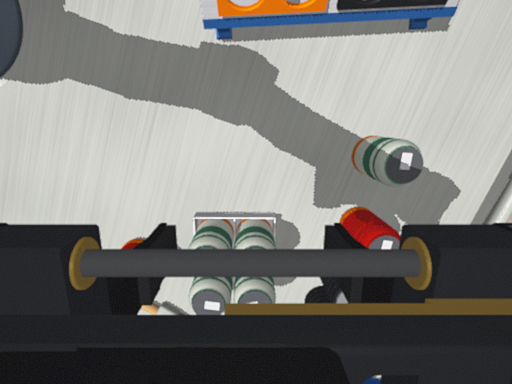

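The wrist view shows the tray's cans at about (235,265), partly behind the gripper. I move on so that the tray is clear of the fingers.

>>> {"op": "move_arm", "data": {
  "hand": [-1,-1,-1,-1,-1,-1,-1],
  "dp": [
    [6,-24,0],
    [6,-24,0],
    [6,-24,0],
    [6,-24,0],
    [6,-24,0],
    [6,-24,0],
    [6,-24,0]
  ],
  "rot": [
    [0,0,0],
    [0,0,0],
    [0,0,0],
    [0,0,0],
    [0,0,0],
    [0,0,0],
    [0,0,0]
  ]
}}

```text
time: 3.4
ee_pos: [0.5651, -0.3158, 0.3492]
tool_rot: [0.001, 0.589, 0.808, -0.003]
force: [-1.4, 0.5, -0.0]
opening: 0.998
gripper_force: 0.0
```

Run:
```python
from fit import *
import pickle
w=shot('wrist','w2');s=monitor.read_state();pickle.dump(w,open('w2.pkl','wb'))
print(s['ee_pos'],s['qd'].round(3))
P=[]
for o in cams.outline_of(w,'can0'):
    ys,xs=np.nonzero(o['pixels']);print(round(o['score'],2),o['extent'],xs.mean().round(),ys.mean().round())
for o in cams.outline_of(w,'tray')[:1]:print('tray',o['extent'])
```

```text
[ 0.56545946 -0.31187503  0.34926384] [-0.063 -0.043 -0.05   0.035 -0.017  0.014 -0.016]
0.98 [189.8, 51.2, 54.4, 56.8] 219.0 77.0
0.93 [84.7, 89.8, 75.1, 53.3] 121.0 114.0
0.9 [190.5, 108.1, 56.7, 49.3] 220.0 131.0
0.82 [366.2, 30.4, 85.6, 61.3] 408.0 64.0
0.73 [248.9, 49.7, 51.7, 56.6] 272.0 76.0
0.72 [243.8, 104.0, 49.0, 56.2] 272.0 132.0
tray [198.8, 56.1, 95.9, 94.7]
```

View pics/w2.png

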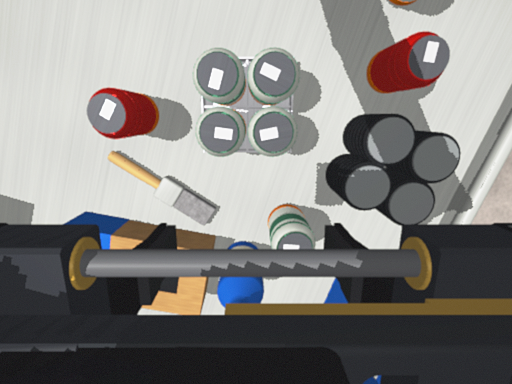

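The wrist view is clear: the four lids are at (219,75), (272,73), (221,132) and (272,132), with the reds outside the tray. Next I fit the lid circles at z = 0.125.

```bash
cat > lids.py <<'E'
from fit import *
def lids(p,seeds,z=.125,thr=150):
    g=cv2.resize(p['pixels'],None,fx=4,fy=4,interpolation=cv2.INTER_CUBIC).max(2); C=[]
    for s in seeds:
        m=(g<thr).astype(np.uint8); S=np.zeros_like(m); cv2.circle(S,(int(s[0]*4+2),int(s[1]*4+2)),int(25*4),1,-1); m&=S
        m=cv2.morphologyEx(m,cv2.MORPH_OPEN,np.ones((5,5)))
        cs=cv2.findContours(m,cv2.RETR_EXTERNAL,cv2.CHAIN_APPROX_NONE)[0]
        c=max(cs,key=cv2.contourArea); e=cv2.fitEllipse(cv2.convexHull(c)); uv=((e[0][0]-1.5)/4,(e[0][1]-1.5)/4)
        C.append(atz(p,uv,z)[:2]); print(np.round(uv,1),np.round(np.array(e[1])/4,1),C[-1].round(4))
    C=np.array(C);c=C.mean(0);D=C-c
    yaw=np.degrees(np.mean([np.angle(np.exp(4j*(np.arctan2(d[1],d[0])-np.pi/4)))/4 for d in D]))
    print('centre',c.round(4),'yaw mod 90',yaw.round(2),'radii',np.linalg.norm(D,axis=1).round(4),'want .0495'); return c
E
python3 - <<'E'
from lids import *
import pickle
w=pickle.load(open('w2.pkl','rb')); lids(w,[(219,75),(272,73),(221,132),(272,132)])
a,b,_=pickle.load(open('o.pkl','rb'))
E
```

```text
[220.3  74.9] [46.8 49.5] [ 0.4925 -0.2123]
[275.  74.] [44.3 46.2] [ 0.5559 -0.191 ]
[222.7 132.5] [45.1 47.4] [ 0.5148 -0.2775]
[275.2 132.6] [44.3 44.5] [ 0.579  -0.2572]
centre [ 0.5355 -0.2345] yaw mod 90 18.58 radii [0.0484 0.048  0.0478 0.049 ] want .0495
```

The tray measures as centre (0.5355, -0.2345), yaw 18.6°, which agrees with the top view. Now I work out the pregrasp move.

```bash
cat > plan.py <<'E'
from fit import *
def cur():
    s=monitor.read_state();q=s['tool_rot'];return s,R.from_quat(np.r_[q[1:],q[0]])
def go(P,Rt):
    s,Rc=cur(); rv=(R.from_matrix(Rt)*Rc.inv()).as_rotvec(degrees=True)
    print('pos',s['ee_pos'].round(4),'dp cm',((P-s['ee_pos'])*100).round(2),'rot',rv.round(2),'t',s['time'],'F',s['force'].round(1))
RACK=(.519,.2345,np.radians(111.0))
def grasp(out=0,rack=RACK,s=-.015):
    Rm,o=car_pose(*rack,s,-1); Rt=np.c_[Rm[:,0],-Rm[:,1],-Rm[:,2]]
    return o+Rm@[0,0,.018+out],Rt,Rm,o
E
python3 - <<'E'
from plan import *
P,Rt,Rm,o=grasp(.10);print(P,o,Rm[:,2]);go(P,Rt)
P,Rt,Rm,o=grasp(.0);print(P)
E
```

```text
[0.62498615 0.18163089 0.19575143] [0.59780432 0.25244197 0.10535819] [ 0.23035448 -0.60009393  0.76604444]
pos [ 0.5668 -0.3069  0.3496] dp cm [  5.82  48.85 -15.39] rot [37.61 13.44  2.52] t 3.55 F [-0.7  1.7 -0.3]
[0.6019507  0.24164028 0.11914699]
```

>>> {"op": "move_arm", "data": {
  "hand": [-1,-1,-1,-1,-1,-1,-1,-1,-1,-1],
  "dp": [
    [6,38,-5],
    [6,38,-5],
    [6,38,-5],
    [6,38,-5],
    [6,38,-5],
    [6,38,-5],
    [6,38,-5],
    [6,38,-5],
    [6,38,-5],
    [6,38,-5]
  ],
  "rot": [
    [37.6,13.4,2.5],
    [37.6,13.4,2.5],
    [37.6,13.4,2.5],
    [37.6,13.4,2.5],
    [37.6,13.4,2.5],
    [37.6,13.4,2.5],
    [37.6,13.4,2.5],
    [37.6,13.4,2.5],
    [37.6,13.4,2.5],
    [37.6,13.4,2.5]
  ]
}}

```text
time: 4.38
ee_pos: [0.6254, 0.084, 0.3004]
tool_rot: [-0.284, 0.526, 0.777, 0.194]
force: [-0.0, 1.2, 0.7]
opening: 1.002
gripper_force: 0.0
```

Run:
```python
from plan import *
P,Rt,Rm,o=grasp(.10);go(P,Rt);print(monitor.read_state()['q'].round(2))
```

```text
pos [0.6254 0.084  0.3004] dp cm [ -0.04   9.76 -10.47] rot [-0.32  0.04 -0.76] t 4.3833 F [-0.   1.2  0.7]
[-0.2   0.55  0.46  1.46 -0.79  1.66  0.75]
```

>>> {"op": "move_arm", "data": {
  "hand": [-1,-1,-1,-1,-1,-1,-1],
  "dp": [
    [0,9.8,-10.5],
    [0,9.8,-10.5],
    [0,9.8,-10.5],
    [0,9.8,-10.5],
    [0,9.8,-10.5],
    [0,9.8,-10.5],
    [0,9.8,-10.5]
  ],
  "rot": [
    [-0.3,0,-0.8],
    [-0.3,0,-0.8],
    [-0.3,0,-0.8],
    [-0.3,0,-0.8],
    [-0.3,0,-0.8],
    [-0.3,0,-0.8],
    [-0.3,0,-0.8]
  ]
}}

```text
time: 4.97
ee_pos: [0.6274, 0.17, 0.1969]
tool_rot: [-0.277, 0.538, 0.772, 0.194]
force: [0.6, -0.7, -0.1]
opening: 1.003
gripper_force: 0.0
```

Run:
```python
from plan import *
import pickle
w=shot('wrist');pickle.dump(w,open('w3.pkl','wb'))
P,Rt,Rm,o=grasp(.0);go(P,Rt)
im=w['pixels'].copy();m=render(w,Rm,o)
cs=cv2.findContours((m>.5).astype(np.uint8),cv2.RETR_LIST,cv2.CHAIN_APPROX_NONE)[0];cv2.drawContours(im,cs,-1,(255,0,255),1)
cv2.imwrite('pics/w3.png',im[:,:,::-1])
```

```text
pos [0.6278 0.1692 0.1971] dp cm [-2.59  7.24 -7.8 ] rot [0.41 0.29 0.92] t 5.0167 F [-0.4  0.3  0.7]
```

View pics/w3.png

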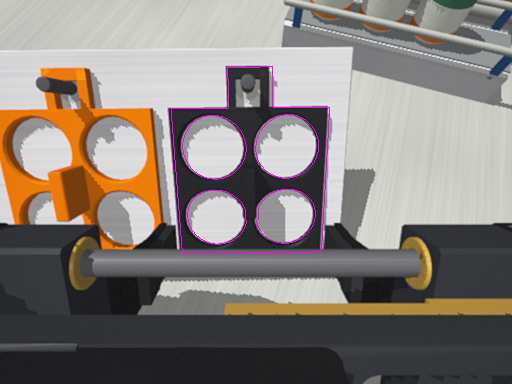

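The model outline lies on the black carrier to within about 1 px, with its peg at (248,82), so the pose holds. I approach along the plate normal.

>>> {"op": "move_arm", "data": {
  "hand": [-1,-1,-1,-1,-1,-1,-1,-1],
  "dp": [
    [-0.3,1.2,-0.1],
    [-0.3,1.2,-0.1],
    [-0.9,2.7,-2.1],
    [-1.5,4.3,-4.0],
    [-2.1,5.8,-6.0],
    [-2.6,7.2,-7.8],
    [-2.6,7.2,-7.8],
    [-2.6,7.2,-7.8]
  ],
  "rot": [
    [0.4,0.3,0.9],
    [0.4,0.3,0.9],
    [0.4,0.3,0.9],
    [0.4,0.3,0.9],
    [0.4,0.3,0.9],
    [0.4,0.3,0.9],
    [0.4,0.3,0.9],
    [0.4,0.3,0.9]
  ]
}}

```text
time: 5.68
ee_pos: [0.6007, 0.243, 0.1172]
tool_rot: [-0.284, 0.532, 0.774, 0.193]
force: [0.1, -0.4, 0.2]
opening: 1.0
gripper_force: 0.0
```

Run:
```python
from plan import *
P,Rt,Rm,o=grasp(.0);go(P,Rt);s,_=cur();print('err in carrier axes mm',Rm.T@(P-s['ee_pos'])*1000,s['qd'].round(3))
```

```text
pos [0.6007 0.243  0.1172] dp cm [ 0.13 -0.14  0.2 ] rot [-0.05 -0.23 -0.11] t 5.6833 F [ 0.1 -0.4  0.2]
err in carrier axes mm [-0.06084116 -0.71924169  2.63802424] [ 0.011 -0.012  0.013 -0.01   0.004  0.004 -0.001]
```

>>> {"op": "move_arm", "data": {
  "hand": [-1,-1,1,1,1,1,1,1,1,1],
  "dp": [
    [0.1,-0.1,0.2],
    [0.1,-0.1,0.2],
    [0.1,-0.1,0.2],
    [0.1,-0.1,0.2],
    [0.1,-0.1,0.2],
    [0.1,-0.1,0.2],
    [0.1,-0.1,0.2],
    [0.1,-0.1,0.2],
    [0.1,-0.1,0.2],
    [0.1,-0.1,0.2]
  ],
  "rot": [
    [0,0,0],
    [0,0,0],
    [0,0,0],
    [0,0,0],
    [0,0,0],
    [0,0,0],
    [0,0,0],
    [0,0,0],
    [0,0,0],
    [0,0,0]
  ]
}}

```text
time: 6.52
ee_pos: [0.6017, 0.2418, 0.1191]
tool_rot: [-0.284, 0.532, 0.774, 0.193]
force: [-0.1, 0.3, 0.7]
opening: 0.479
gripper_force: 0.0
```

>>> {"op": "move_arm", "data": {
  "hand": [1,1,1,1,1,1,1,1],
  "dp": [
    [0,0,0],
    [0,0,0],
    [0,0,0],
    [0,0,0],
    [0,0,0],
    [0,0,0],
    [0,0,0],
    [0,0,0]
  ],
  "rot": [
    [0,0,0],
    [0,0,0],
    [0,0,0],
    [0,0,0],
    [0,0,0],
    [0,0,0],
    [0,0,0],
    [0,0,0]
  ]
}}

```text
time: 7.18
ee_pos: [0.6018, 0.2417, 0.1191]
tool_rot: [-0.284, 0.532, 0.774, 0.193]
force: [-1.1, -0.1, 0.0]
opening: 0.138
gripper_force: 30.0
```

>>> {"op": "move_arm", "data": {
  "hand": [1,1,1,1,1,1,1,1],
  "dp": [
    [-0.1,0.3,0.3],
    [-0.1,0.3,0.3],
    [0.1,-0.3,1.0],
    [0.4,-0.9,1.8],
    [0.7,-1.8,2.9],
    [1.1,-2.7,4.1],
    [1.5,-3.9,5.6],
    [1.5,-3.9,5.6]
  ],
  "rot": [
    [0,0,0],
    [0,0,0],
    [0,0,0],
    [0,0,0],
    [0,0,0],
    [0,0,0],
    [0,0,0],
    [0,0,0]
  ]
}}

```text
time: 7.85
ee_pos: [0.6203, 0.1983, 0.1789]
tool_rot: [-0.28, 0.534, 0.774, 0.195]
force: [0.4, -0.6, -0.2]
opening: 0.134
gripper_force: 30.0
```

Run:
```python
from plan import *
s,Rc=cur()
c=np.array([.5355,-.2345,.0]);yaw=np.radians(18.6)
# carrier upright: tool y at yaw 18.6, z down
y=np.array([np.cos(yaw),np.sin(yaw),0]);z=np.array([0,0,-1.]);Rt=np.c_[np.cross(y,z),y,z]
go(c+[0,0,.113+.018+.12],Rt);print(s['force'],s['opening'],s['gripper_force'])
```

```text
pos [0.6203 0.1983 0.1789] dp cm [ -8.48 -43.28   7.21] rot [-37.59 -13.26  -2.13] t 7.85 F [ 0.4 -0.6 -0.2]
[ 0.39571896 -0.64657577 -0.21985969] 0.133774854789507 29.99960036482662
```

>>> {"op": "move_arm", "data": {
  "hand": [1,1,1,1,1,1,1,1,1,1],
  "dp": [
    [0.5,-2,4],
    [0.5,-5,7],
    [-1,-9,8],
    [-3,-13,8],
    [-4,-17,8],
    [-5,-21,8],
    [-6,-25,8],
    [-7,-29,8],
    [-7,-33,8],
    [-8,-37,8]
  ],
  "rot": [
    [0,0,0],
    [-2,-0.7,0],
    [-7,-2.5,-0.4],
    [-12,-4.2,-0.7],
    [-17,-6,-1],
    [-22,-7.8,-1.3],
    [-27,-9.5,-1.5],
    [-32,-11.3,-1.8],
    [-37.6,-13.3,-2.1],
    [-37.6,-13.3,-2.1]
  ]
}}

```text
time: 8.68
ee_pos: [0.5381, -0.16, 0.2555]
tool_rot: [-0.003, 0.58, 0.815, -0.001]
force: [0.6, 0.1, -1.6]
opening: 0.137
gripper_force: 30.0
```

```bash
cat >> plan.py <<'E'
def tgt(zc,c=(.5355,-.2345),yaw=18.6,xo=0):
    yaw=np.radians(yaw)
    y=np.array([np.cos(yaw),np.sin(yaw),0]);z=np.array([0,0,-1.]);Rt=np.c_[np.cross(y,z),y,z]
    return np.r_[c,zc+.018]+Rt[:,0]*xo,Rt
E
python3 - <<'E'
from plan import *
go(*tgt(.19))
E
```

```text
pos [ 0.5381 -0.16    0.2555] dp cm [-0.26 -7.45 -4.75] rot [-0.1  -0.38 -0.51] t 8.6833 F [ 0.6  0.1 -1.6]
```

>>> {"op": "move_arm", "data": {
  "hand": [1,1,1,1,1,1,1,1],
  "dp": [
    [0,-4,-2],
    [-0.2,-7.4,-4],
    [-0.2,-7.4,-5.7],
    [-0.2,-7.4,-6.7],
    [-0.2,-7.4,-6.7],
    [-0.2,-7.4,-6.7],
    [-0.2,-7.4,-6.7],
    [-0.2,-7.4,-6.7]
  ],
  "rot": [
    [0,0,0],
    [0,-0.4,-0.5],
    [0,-0.4,-0.5],
    [0,-0.4,-0.5],
    [0,-0.4,-0.5],
    [0,-0.4,-0.5],
    [0,-0.4,-0.5],
    [0,-0.4,-0.5]
  ]
}}

```text
time: 9.35
ee_pos: [0.5368, -0.2364, 0.1892]
tool_rot: [-0.0, 0.586, 0.81, 0.001]
force: [-1.0, -0.2, -0.1]
opening: 0.135
gripper_force: 30.0
```

Run:
```python
from plan import *
import pickle
go(*tgt(.17))
s,Rc=cur();T=Rc.as_matrix();Rm=np.c_[T[:,0],-T[:,1],-T[:,2]];o=s['ee_pos']-Rm@[0,0,.018]
w,t,sc=shot('wrist'),shot('top'),shot('scene');pickle.dump((w,t,sc,Rm,o),open('h.pkl','wb'))
def ov(p,x0,x1,y0,y1,size):
    k=size[0]/(x1-x0); im=cv2.resize(p['pixels'][y0:y1,x0:x1],size,interpolation=cv2.INTER_CUBIC)
    m=cv2.resize(render(p,Rm,o)[y0:y1,x0:x1],size,interpolation=cv2.INTER_LINEAR)
    cs=cv2.findContours((m>.5).astype(np.uint8),cv2.RETR_LIST,cv2.CHAIN_APPROX_NONE)[0];cv2.drawContours(im,cs,-1,(255,0,255),1)
    th=np.linspace(0,2*np.pi,50);yaw=np.radians(18.6)
    for i in(-1,1):
        for j in(-1,1):
            c=np.array([.5355,-.2345])+.035*np.array([i*np.cos(yaw)-j*np.sin(yaw),i*np.sin(yaw)+j*np.cos(yaw)])
            uv=proj(p,np.c_[c[0]+.027*np.cos(th),c[1]+.027*np.sin(th),0*th+.125])
            cv2.polylines(im,[np.int32((uv-[x0,y0])*k)],True,(0,255,255),1)
    return im
im=np.zeros((600,800,3),np.uint8)
im[:300,:400]=ov(w,0,512,0,384,(400,300));im[:300,400:]=ov(t,240,330,170,238,(400,300));im[300:,:400]=ov(sc,190,280,185,253,(400,300))
cv2.imwrite('pics/hover.png',im[:,:,::-1])
```

```text
pos [ 0.5368 -0.2364  0.1892] dp cm [-0.13  0.19 -0.12] rot [-0.08  0.    0.32] t 9.35 F [-1.  -0.2 -0.1]
```

View pics/hover.png

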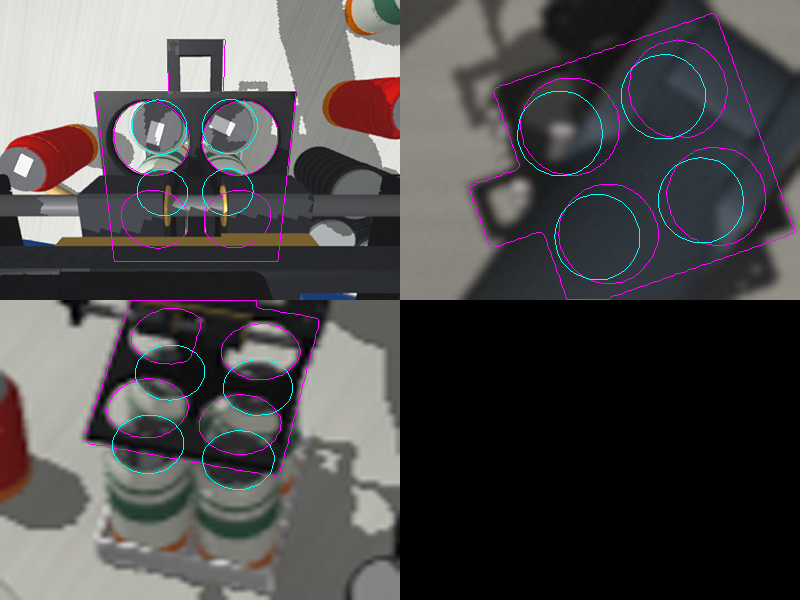

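The wrist view shows the held carrier on its model outline. The two visible lids, at (157,127) and (229,127) in the crop, sit in their predicted circles. I correct by about 2 mm and start lowering.

>>> {"op": "move_arm", "data": {
  "hand": [1,1,1,1,1,1,1],
  "dp": [
    [-0.1,0.2,-0.5],
    [-0.1,0.2,-1.5],
    [-0.1,0.2,-2.5],
    [-0.1,0.2,-3.5],
    [-0.1,0.2,-3.8],
    [-0.1,0.2,-3.8],
    [-0.1,0.2,-3.8]
  ],
  "rot": [
    [0,0,0.3],
    [0,0,0.3],
    [0,0,0.3],
    [0,0,0.3],
    [0,0,0.3],
    [0,0,0.3],
    [0,0,0.3]
  ]
}}

```text
time: 10.08
ee_pos: [0.5345, -0.2355, 0.1497]
tool_rot: [-0.002, 0.585, 0.811, -0.0]
force: [1.0, -0.0, -1.1]
opening: 0.136
gripper_force: 30.0
```

Run:
```python
from plan import *
import pickle
go(*tgt(.113))
s,Rc=cur();T=Rc.as_matrix();Rm=np.c_[T[:,0],-T[:,1],-T[:,2]];o=s['ee_pos']-Rm@[0,0,.018]
w=shot('wrist')
x0,x1,y0,y1=100,400,30,230;k=8/3
im=cv2.resize(w['pixels'][y0:y1,x0:x1],None,fx=k,fy=k,interpolation=cv2.INTER_CUBIC)
def pl(P,col): cv2.polylines(im,[np.int32((proj(w,P)+.5-[x0,y0])*k)],True,col,1)
th=np.linspace(0,2*np.pi,50)
for i in(-1,1):
    for j in(-1,1):
        yaw=np.radians(18.6);c=np.array([.5355,-.2345])+.035*np.array([i*np.cos(yaw)-j*np.sin(yaw),i*np.sin(yaw)+j*np.cos(yaw)])
        pl(np.c_[c[0]+.027*np.cos(th),c[1]+.027*np.sin(th),0*th+.125],(0,255,255))
        pl(np.c_[.035*i+.03*np.cos(th),.035*j+.03*np.sin(th),0*th+.01]@Rm.T+o,(255,0,255))
cv2.imwrite('pics/near.png',im[:,:,::-1])
```

```text
pos [ 0.5345 -0.2355  0.1497] dp cm [ 0.1   0.1  -1.87] rot [-0.07 -0.17  0.16] t 10.0833 F [ 1.  -0.  -1.1]
```

View pics/near.png

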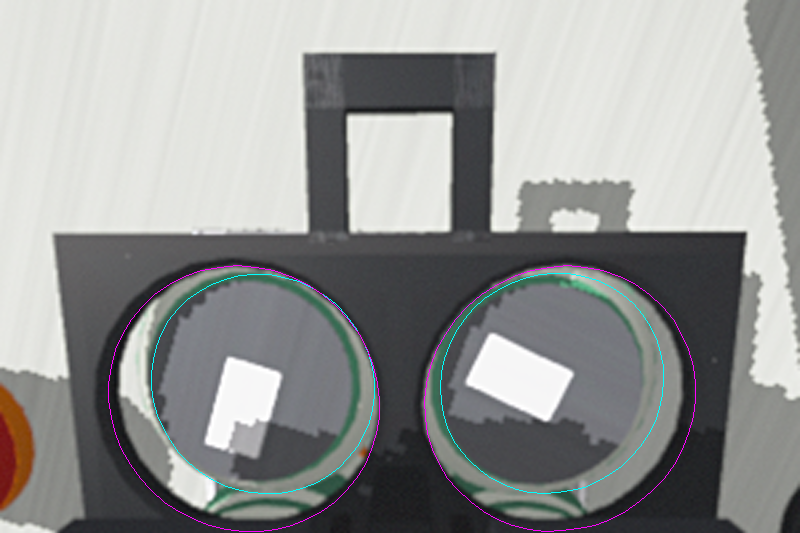

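The picture shows both lids centred left-right between the holes: lid centres at x≈255 and 541, hole centres at ≈237 and 559, both averaging about 398. The fore-aft edges match the prediction, so I lower gently.

>>> {"op": "move_arm", "data": {
  "hand": [1,1,1,1,1,1],
  "dp": [
    [0,0.1,-0.3],
    [0,0.1,-0.6],
    [0,0.1,-0.9],
    [0,0.1,-1.2],
    [0,0.1,-1.4],
    [0,0.1,-1.4]
  ],
  "rot": [
    [0,0,0],
    [0,0,0],
    [0,0,0],
    [0,0,0],
    [0,0,0],
    [0,0,0]
  ]
}}

```text
time: 10.63
ee_pos: [0.5343, -0.2342, 0.1355]
tool_rot: [-0.002, 0.585, 0.811, -0.0]
force: [-0.1, -0.2, -0.4]
opening: 0.133
gripper_force: 30.0
```

>>> {"op": "move_arm", "data": {
  "hand": [1,1,1,1,1],
  "dp": [
    [0,0,-0.2],
    [0,0,-0.4],
    [0,0,-0.5],
    [0,0,-0.6],
    [0,0,-0.6]
  ],
  "rot": [
    [0,0,0],
    [0,0,0],
    [0,0,0],
    [0,0,0],
    [0,0,0]
  ]
}}

```text
time: 11.05
ee_pos: [0.5335, -0.2349, 0.1305]
tool_rot: [-0.002, 0.585, 0.811, -0.0]
force: [-4.0, 0.8, 5.6]
opening: 0.135
gripper_force: 30.0
```

>>> {"op": "move_arm", "data": {
  "hand": [1,1,1,1,1],
  "dp": [
    [-0.1,0,0],
    [-0.1,0,-0.1],
    [-0.1,0,-0.2],
    [-0.1,0,-0.2],
    [-0.1,0,-0.2]
  ],
  "rot": [
    [0,0,0],
    [0,0,0],
    [0,0,0],
    [0,0,0],
    [0,0,0]
  ]
}}

```text
time: 11.47
ee_pos: [0.5331, -0.235, 0.1296]
tool_rot: [-0.002, 0.585, 0.811, 0.0]
force: [-4.9, 1.4, 13.6]
opening: 0.136
gripper_force: 30.0
```

Run:
```python
from plan import *
go(*tgt(.113));s,_=cur();print(s['wrist_torque'].round(2))
w=shot('wrist');sc=shot('scene')
im=np.zeros((300,800,3),np.uint8);im[:,:400]=cv2.resize(w['pixels'],(400,300));im[:,400:]=cv2.resize(sc['pixels'][185:260,190:290],(400,300),interpolation=cv2.INTER_CUBIC)
cv2.imwrite('pics/seat.png',im[:,:,::-1])
```

```text
pos [ 0.5331 -0.235   0.1296] dp cm [0.24 0.05 0.14] rot [-0.11 -0.13  0.21] t 11.4667 F [-4.9  1.4 13.6]
[ 0.1   1.51 -0.23]
```

View pics/seat.png

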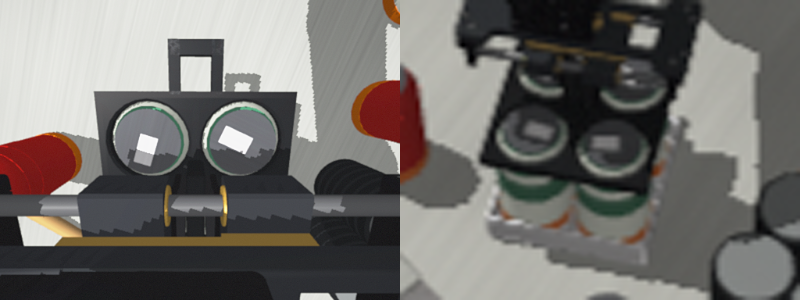

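All four lids show through the holes and the plate looks level. I ease out the side load before letting go.

>>> {"op": "move_arm", "data": {
  "hand": [1,1,1,1,1],
  "dp": [
    [-0.1,0,0],
    [-0.2,0,0],
    [-0.2,0,0],
    [-0.2,0,0],
    [-0.2,0,0]
  ],
  "rot": [
    [0,0,0],
    [0,0,0],
    [0,0,0],
    [0,0,0],
    [0,0,0]
  ]
}}

```text
time: 11.98
ee_pos: [0.5327, -0.235, 0.1296]
tool_rot: [0.0, 0.585, 0.811, 0.001]
force: [-1.3, 1.7, 8.1]
opening: 0.135
gripper_force: 30.0
```

>>> {"op": "move_arm", "data": {
  "hand": [-0.5,-0.5,-0.5,-0.5,-0.5,-0.5,-0.5,-0.5],
  "dp": [
    [0,0,0.1],
    [0,0,0.1],
    [0,0,0.1],
    [0,0,0.1],
    [0,0,0.1],
    [0,0,0.1],
    [0,0,0.1],
    [0,0,0.1]
  ],
  "rot": [
    [0,0,0],
    [0,0,0],
    [0,0,0],
    [0,0,0],
    [0,0,0],
    [0,0,0],
    [0,0,0],
    [0,0,0]
  ]
}}

```text
time: 12.65
ee_pos: [0.5316, -0.2344, 0.129]
tool_rot: [-0.001, 0.585, 0.811, -0.0]
force: [0.1, 0.4, -0.5]
opening: 0.658
gripper_force: 0.0
```

>>> {"op": "move_arm", "data": {
  "hand": [-0.5,-0.5,-0.5,-0.5,-0.5,-0.5,-0.5,-0.5,-0.5,-0.5],
  "dp": [
    [0,0,1],
    [0,0,3],
    [0,0,5],
    [0,0,8],
    [0,0,12],
    [0,-4,16],
    [1,-8,18],
    [2,-10,18],
    [2,-10,18],
    [2,-10,18]
  ],
  "rot": [
    [0,0,0],
    [0,0,0],
    [0,0,0],
    [0,0,0],
    [0,0,0],
    [0,0,0],
    [0,0,0],
    [0,0,0],
    [0,0,0],
    [0,0,0]
  ]
}}

```text
time: 13.48
ee_pos: [0.551, -0.337, 0.3102]
tool_rot: [-0.0, 0.586, 0.81, -0.001]
force: [-0.7, -0.3, -0.8]
opening: 0.753
gripper_force: 0.0
```

Run:
```python
from plan import *
s,_=cur();print(s['ee_pos'],s['force'],s['opening'])
w=shot('wrist');sc=shot('scene')
im=np.zeros((300,800,3),np.uint8);im[:,:400]=cv2.resize(w['pixels'],(400,300));im[:,400:]=cv2.resize(sc['pixels'][185:260,190:290],(400,300),interpolation=cv2.INTER_CUBIC)
cv2.imwrite('pics/end.png',im[:,:,::-1])
```

```text
[ 0.55103268 -0.33700913  0.31016324] [-0.68385688 -0.30244473 -0.7784177 ] 0.7529467368189858
```

View pics/end.png

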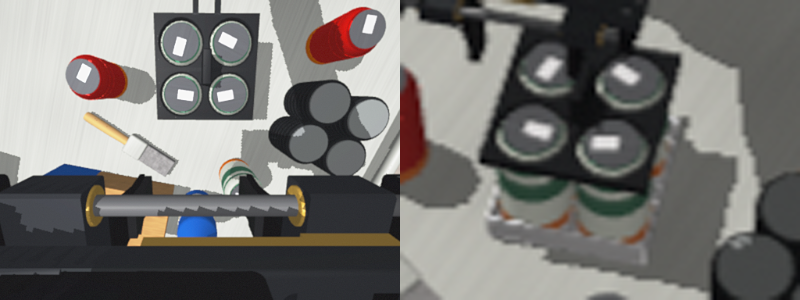

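The carrier lies level with a lid standing through each of its four holes, at crop positions (182,42), (230,44), (181,95) and (229,95). The other items in view have not moved.

```bash
python3 -c "
from station import job
print(job.hand_in())"
```

```text
the job is handed in; nothing more can be done
None
```

The black carrier is fitted fin up on the four tray cans and released; the last pictures show it looking level with a lid through every hole, and the job was handed in at about 13.6 s of the 40 s limit.

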